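# Put the tuning fork away in its drawer

## Robot

A 6-joint arm with a two-finger parallel gripper is mounted at the origin on the work surface. World frame = base frame: x ahead of the robot, y to its left, z up, the work surface at z = 0. Lengths are in m, angles in degrees, forces in N, time in s.
With the tool pointing down it reaches from about 0.4 to 0.825 m from the base axis. Payload 7 kg.
Tool frame: the origin (TCP) lies between the finger pads; the fingertips stand 19 mm ahead of it and the grasp point (between the pads) is the TCP; z points along the fingers, y is the line along which they close (so a half turn about z gives the same grasp; the last joint's range is limited). The gripper opens to 88 mm and grips with 3 to 60 N. Pads are 19 mm wide; open, the fingers measure 130 mm over their backs; the gripper's body (78 mm by 193 mm) begins 47 mm behind the grasp point.
Start: joints at [-52.076, 20.546, 0.682, 0, -70.136, -16.507], TCP at [0.246, -0.628, 0.206] pointing down, gripper open.
Joint ranges: [-176.03, 176.03], [-82.01, 121.73], [-58.28, 71.71], [-173.87, 95.51], [-174.79, -0.11], [-173.66, 173.66]. Speed limits (degrees/s): [136.94, 136.94, 172.46, 180, 180, 180].

## Interface

Orientations are given as [roll, pitch, yaw] about the fixed x, y, z axes, in that order (R = Rz(yaw) Ry(pitch) Rx(roll)).
In Python, from plant import get_obs, snapshot, close_job, spot_in, spot_point gives the robot as it stands.
- The arm moves only by the tool play_rows, never from a script. Its argument "plan" is a list of rows, each a list of 6 numbers: the shift along the tool's x, y, z in cm, then the turn, a rotation vector about the tool's x, y, z in degrees. A call has 1 to 20 rows; each row shifts and turns the commanded pose from where the row before left it, along the tool's axes as they then stand; what a row does not reach is not made up. A row lasts 1/12 s, in which the tool goes at most 41.7 mm and 7.16 degrees, less where a joint would pass 70% of its speed; a pose out of reach is approached as far as the arm can. A call is refused whole if a number of a shift passes 4.17 or a number of a turn 7.16, either way. A call with a gripper value outside its range is refused whole. "grip" is the finger opening in cm, from 0 to 8.76, set as the call begins (left out, the last holds). The fingers move at their own pace and stop on an object; the grip force is fixed at half the most. Time passes only in rows, so rows that do not move let the fingers close. It gives the time, the measured TCP pose, the force, the opening and the grip force at its end, in the units of the state.
- get_obs(): the state, without advancing time (a new reading comes with each control period).
- snapshot(name): name is "side" or "top" or "wrist"; returns a dict with "frame" (384x512x3 uint8, red, green, blue), "fx", "fy", "cx", "cy" (pixels), "position" and "attitude" of the camera in the world. Camera axes: x right, y down, z forward; pixel columns grow to the right and rows downward; lengths in m; the calibration is good to about 2 mm. A picture is of the moment at which its call begins. There is no depth.
- close_job(): hands the job in; it is judged then, once.
Trained networks look in the newest picture that a camera, given by its name, has taken for a name from the list of things; names that differ only in an ending like _2 or _b are one class to them, and where a whole thing is asked for, a point or a joint stands for the part that bears it (a point fixed in the world has none). Each returns a list of dicts, best first, with "score" (0 to 1); they miss things now and then, are a little off and sometimes report something else, mostly with a low value. They report only what shows in the picture. A call takes as long as a camera call.
- spot_in(camera, thing): "position" ([x, y, z] in m, in world coordinates, good to about 4 mm: the middle of the surface that is visible of it).
- spot_point(camera, thing): "position" ([x, y, z] in m, in world coordinates, good to about 4 mm: a listed point, or the origin of a listed thing).
The state is a dict: "clock": time; "joint_pos": joint angles; "qvel": joint speeds; "tau": joint torques, N m; "tool_pos": TCP position; "orientation": TCP orientation; "force": force on the tool from outside, world axes, zero at the start; "moment": the same for the moment, N m; "opening": finger opening in m; "gripper_force": force on a finger pad.
Only numpy, scipy, OpenCV 4.12 (cv2) and the standard library are available. Lean on these libraries where they do the work, as an engineer would, in place of code of your own. Each camera call takes 0.05 s, during which the arm holds its last target. There are 200 camera calls.

## Task

The lesson is over: lay the chrome tuning fork flat in the open drawer of the small oak chest and slide the drawer fully shut. Do not drop the fork or slam the drawer, and leave the other apparatus on the bench alone.

Things in the scene. Friction and masses are not known exactly. Their poses are not given: they have to be found in the camera images.
- fork: chrome tuning fork lying flat, 178 mm long, 30 mm wide over its two tines, 12 mm thick, about 0.22 kg. Origin: on its underside near the centre of mass, on the middle line between the tines; x along the tines, z up. Tines (9 mm wide, 12 mm gap) end at x = +76 mm; 30 mm wide from x = -33 to +76 mm; 10 mm round stem ends in a ball at x = -102 mm. Grip it across both tines at the origin
- fork_tines (a point): middle of the fork's tine end, 6 mm above its underside (same axes as the fork)
- fork_stem (a point): centre of the 12 mm ball at the fork's stem end, 6 mm above its underside
- chest: low dark oak chest, fixed, 260 mm deep (x), 300 mm wide (y), 80 mm high, one drawer with a lighter front. Origin: centre of its underside; front face at x = -130 mm; the drawer slides out along the chest's -x; z up
- chest_drawer0 (a joint): how far the drawer is open (m): 0 shut, at most 0.18; it starts 0.12 to 0.16 open and slides with about 1 N of friction
- drawer_floor (a point): centre of the drawer's inner floor (green lining), 22 mm above the bench, moves with the drawer, axes as the chest's. Inside: x +-107 mm, y +-129 mm; walls 36 mm above the floor, front panel (21 mm thick in all) 40 mm. With the drawer open by q the chest's top covers all beyond x = q - 113 mm. Lies 1.5 mm + q in front of the chest's origin (towards its -x)
- chest_drawer0_handle (a point): middle of the drawer's brass bar handle: bar 11 mm thick, 120 mm long along y, 35 mm in front of the drawer's front panel, 44 mm above the bench; moves with the drawer, axes as the chest's. Shut, it is 165 mm in front of the chest's origin
- ebonite_rod: bystander: black ebonite rod lying on the bench, 200 mm long along its x, 16 mm thick; origin under its middle
- insulator: bystander: squat green glass insulator, 84 mm across, 70 mm high; origin at the centre of its underside
- weight_large: bystander: brass weight with a hook on top, 44 mm across, 83 mm high with the hook; origin at the centre of its underside
- weight_small: bystander: brass weight with a hook on top, 34 mm across, 74 mm high with the hook; origin at the centre of its underside

How it is judged:
By the outcome, as a careful person would: the job done as asked, in the order asked, and still so for the second after the job is handed in, with the robot touching nothing.
It also fails if it takes over 54 s, if anything falls off the work surface, if the arm or the gripper's body presses on something with over 40 N, if the wrist force passes 120 N, or if a joint passes its speed limit or range.

## Working session

There is one attempt and no reset: what is moved stays moved. The work goes in short steps, Python scripts to look and compute and a tool call to move; the robot and the scene stay as the last step left them, time stands still between calls to the robot, and variables do not carry over. Pictures are saved under pics/ and viewed, at most 11 in all, crops included, and the job is handed in when it is done.

Besides the shell and the picture viewer there is one more tool, called after "Emit:" by a JSON object that holds its "op" and its "data". play_rows: Moves the arm, as the interface text tells. Its arguments: {"type":"object","properties":{"plan":{"type":"array","items":{"type":"array","items":{"type":"number"}}},"grip":{"type":"number"}},"required":["plan"]}

```bash
mkdir -p pics
python3 - <<'E'
from plant import *
import cv2,numpy as np
o=get_obs();print({k:np.round(o[k],3) for k in('clock','tool_pos','orientation','opening')})
ims=[]
for c in('top','side'):
    s=snapshot(c);ims.append(s['frame'])
    for t in('fork','fork_tines','fork_stem','chest','drawer_floor','chest_drawer0_handle','ebonite_rod','insulator','weight_large','weight_small'):
        r=spot_point(c,t)
        print(c,t,[(np.round(d['position'],3).tolist(),round(d['score'],2)) for d in r[:2]])
    cv2.imwrite(f'pics/{c}0.png',s['frame'][:,:,::-1])
E
```

```text
{'clock': np.float64(0.0), 'tool_pos': array([ 0.246, -0.628,  0.205]), 'orientation': array([ 1.79902e+02, -7.00000e-03, -1.58587e+02]), 'opening': np.float64(0.088)}
top fork [([0.485, -0.339, -0.0], 0.87)]
top fork_tines [([0.563, -0.317, 0.007], 0.7)]
top fork_stem [([0.398, -0.37, 0.003], 0.92)]
top chest [([0.748, 0.178, -0.004], 0.77)]
top drawer_floor [([0.622, 0.204, 0.02], 0.55)]
top chest_drawer0_handle [([0.461, 0.226, 0.041], 0.68)]
top ebonite_rod [([0.5, -0.153, 0.003], 0.73)]
top insulator [([0.692, -0.253, -0.004], 0.92)]
top weight_large [([0.699, -0.355, -0.003], 0.79)]
top weight_small [([0.703, -0.119, 0.0], 0.56)]
side fork [([0.487, -0.34, 0.003], 0.67)]
side fork_tines [([0.559, -0.318, 0.01], 0.72), ([0.705, -0.115, 0.001], 0.64)]
side fork_stem [([0.4, -0.369, 0.008], 0.78)]
side chest [([0.752, 0.174, -0.002], 0.97), ([0.558, -0.321, 0.009], 0.69)]
side drawer_floor [([0.625, 0.201, 0.021], 0.74)]
side chest_drawer0_handle [([0.458, 0.232, 0.044], 0.75)]
side ebonite_rod [([0.501, -0.154, -0.005], 0.81)]
side insulator [([0.688, -0.256, -0.001], 0.76)]
side weight_large [([0.7, -0.355, -0.001], 0.58)]
side weight_small [([0.708, -0.117, 0.002], 0.74)]
```

View pics/top0.png

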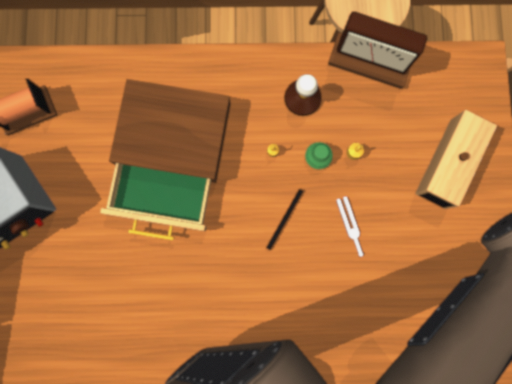

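View pics/side0.png

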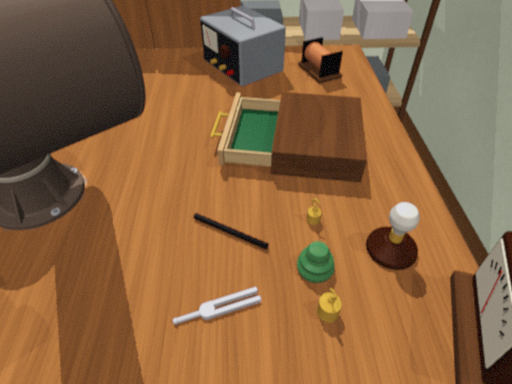

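The top view shows the fork at about (350,225), clear of its neighbours. The drawer is open with its lining around (160,193), and the handle is at (150,235). Fork estimate is (0.488, -0.340) at yaw 17.8°. Chest yaw is about -10.3° and the drawer is open about 0.13. I'll move above the fork.

Emit:
{"op": "play_rows", "data": {"plan": [[-1.5,0.8,0,0,0,0],[-2.75,1.5,0.5,0,0,0],[-2.75,1.5,0.5,0,0,0],[-2.75,1.5,0.5,0,0,0],[-2.75,1.5,0.5,0,0,0],[-2.75,1.5,0.5,0,0,0],[-2.75,1.5,0.5,0,0,0],[-2.75,1.5,0.5,0,0,0],[-2.75,1.5,0.5,0,0,0],[-2.75,1.5,0.5,0,0,0],[-2.75,1.5,0.5,0,0,0],[-2.75,1.5,0.5,0,0,0],[-1.25,0.7,0,0,0,0],[0,0,0,0,0,3.6],[0,0,0,0,0,0],[0,0,0,0,0,0]]}}

```text
clock: 2.43
tool_pos: [0.4879, -0.3404, 0.1515]
orientation: [-180.0, 0.0, -162.1]
force: [0.0, -0.0, -0.1]
opening: 0.0879
gripper_force: 0.0
```

```bash
cat > h.py <<'E'
from plant import *
import cv2,numpy as np
from scipy.spatial.transform import Rotation as R
def st():
    o=get_obs();p=np.array(o['tool_pos']);M=R.from_euler('xyz',o['orientation'],degrees=True)
    print('t',round(o['clock'],2),'p',p.round(4),'rpy',np.round(o['orientation'],2),'F',np.round(o['force'],1),'op',round(o['opening'],4),'gf',round(o['gripper_force'],1))
    return p,M
def to(target,yaw=None):
    p,M=st();print('tool shift cm',(M.inv().apply(np.array(target)-p)*100).round(2))
    if yaw is not None: print('rotvec',(M.inv()*R.from_euler('xyz',[180,0,yaw],degrees=True)).as_rotvec(degrees=True).round(2))
def spots(cam,things,name=None):
    s=snapshot(cam)
    if name: cv2.imwrite(f'pics/{name}.png',s['frame'][:,:,::-1])
    out={}
    for t in things:
        r=spot_point(cam,t); print(cam,t,[(np.round(d['position'],4).tolist(),round(d['score'],2)) for d in r[:1]])
        if r: out[t]=np.array(r[0]['position'])
    return out
E
python3 - <<'E'
from h import *
a=spots('wrist',['fork','fork_tines','fork_stem'],'w1')
if len(a)==3:
    d=(a['fork_tines']-a['fork_stem'])[:2];y=np.degrees(np.arctan2(d[1],d[0]));u=d/np.linalg.norm(d)
    o=(a['fork'][:2]+a['fork_tines'][:2]-.076*u+a['fork_stem'][:2]+.096*u)/3
    print(y,o);to([*o,.021],y-180)
E
```

```text
wrist fork []
wrist fork_tines [([0.5582, -0.3151, 0.0022], 0.81)]
wrist fork_stem [([0.3952, -0.3641, 0.0092], 0.63)]
```

View pics/w1.png

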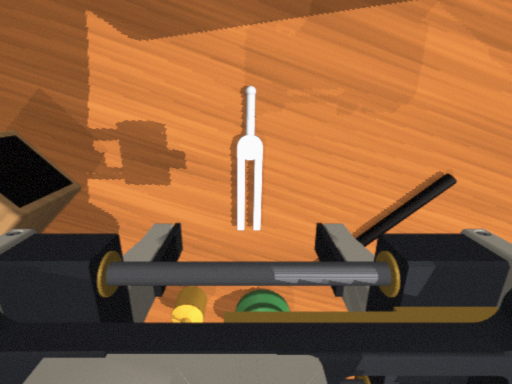

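Ball at (250.5,91), tine ends at (241,229) and (257,229). Back-project these, and also check the wooden box corner at (80,185).

```bash
cat >> h.py <<'E'
def bp(s,uv,z):
    A=np.array(s['attitude']);M=A if A.shape==(3,3) else (R.from_euler('xyz',A,degrees=True).as_matrix() if A.size==3 else R.from_quat(A).as_matrix())
    d=M@[(uv[0]-s['cx'])/s['fx'],(uv[1]-s['cy'])/s['fy'],1];c=np.array(s['position']);return c+d*(z-c[2])/d[2]
E
python3 - <<'E'
from h import *
s=snapshot('wrist');print(s['attitude'],s['position'])
b=bp(s,(250.5,91),.008);t=bp(s,(249,230),.008);d=(t-b)[:2];u=d/np.linalg.norm(d)
print(b,t,np.linalg.norm(d));y=np.degrees(np.arctan2(d[1],d[0]));print(y)
o=(b[:2]+.096*u+t[:2]-.076*u)/2;print(o)
print('box',bp(s,(80,185),0),bp(s,(80,185),.06))
to([*o,.021],y-180)
E
```

```text
[1.62134235e+02 3.38263370e-02 1.07831247e+02] [ 0.40848804 -0.36749168  0.32905423]
[ 0.39619542 -0.36887107  0.008     ] [ 0.56171565 -0.31723041  0.008     ] 0.17338888506011335
17.32740061327153
[ 0.48850172 -0.34007242]
box [ 0.57124614 -0.54266146  0.        ] [ 0.54156871 -0.51072087  0.06      ]
t 2.68 p [ 0.4875 -0.3409  0.1515] rpy [-1.7999e+02  1.0000e-02 -1.6220e+02] F [ 0.2 -0.5  0.3] op 0.0877 gf 0.0
tool shift cm [-0.12  0.05 13.05]
rotvec [-0.01  0.01  0.47]
```

Emit:
{"op": "play_rows", "data": {"plan": [[-0.1,0.05,1,0,0,-0.5],[0,0,2.5,0,0,0],[0,0,2.5,0,0,0],[0,0,2.5,0,0,0],[0,0,2,0,0,0],[0,0,1.2,0,0,0],[0,0,0.8,0,0,0],[0,0,0.5,0,0,0],[0,0,0,0,0,0],[0,0,0,0,0,0]], "grip": 6}}

```text
clock: 3.52
tool_pos: [0.489, -0.3397, 0.0217]
orientation: [-180.0, 0.0, -161.7]
force: [0.6, -0.3, 0.0]
opening: 0.0599
gripper_force: 0.0
```

Emit:
{"op": "play_rows", "data": {"plan": [[0,0,0,0,0,0],[0,0,0,0,0,0],[0,0,0,0,0,0],[0,0,0,0,0,0],[0,0,0,0,0,0],[0,0,0,0,0,0],[0,0,0,0,0,0],[0,0,0,0,0,0],[0,0,0,0,0,0],[0,0,0,0,0,0]], "grip": 0}}

```text
clock: 4.35
tool_pos: [0.4887, -0.3395, 0.0213]
orientation: [180.0, 0.0, -161.7]
force: [-1.1, -1.1, -0.6]
opening: 0.0016
gripper_force: 0.0
```

Run:
```python
from h import *
st();spots('wrist',['fork','fork_tines','fork_stem'],'w2');a=cv2.imread('pics/w2.png')
spots('side',['fork','fork_tines','fork_stem'],'s2');b=cv2.imread('pics/s2.png')[200:384,100:356]
cv2.imwrite('pics/m2.png',cv2.resize(np.vstack([cv2.resize(a[0:300],None,fx=1,fy=1),cv2.resize(b,(512,368))]),None,fx=.87,fy=.87))
```

```text
t 4.35 p [ 0.4887 -0.3395  0.0213] rpy [ 180.      0.   -161.68] F [-1.1 -1.1 -0.6] op 0.0016 gf 0.0
wrist fork [([0.4868, -0.3365, 0.0005], 0.57)]
wrist fork_tines []
wrist fork_stem [([0.3958, -0.3675, 0.0067], 0.92)]
side fork []
side fork_tines [([0.5558, -0.3181, 0.0108], 0.82)]
side fork_stem [([0.3966, -0.3703, 0.0041], 0.58)]
```

View pics/m2.png

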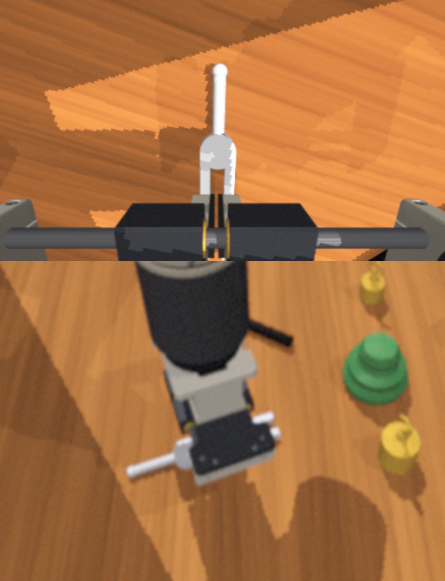

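Run:
```python
import cv2,numpy as np
a=cv2.imread('pics/w2.png')[140:320,150:370];b=cv2.imread('pics/s2.png')[260:350,150:270]
cv2.imwrite('pics/m3.png',np.hstack([cv2.resize(a,(480,393)),cv2.resize(b,(320,240)) if 0 else cv2.copyMakeBorder(cv2.resize(b,(320,240)),0,153,0,0,0)]))
```

```text
(no output)
```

View pics/m3.png

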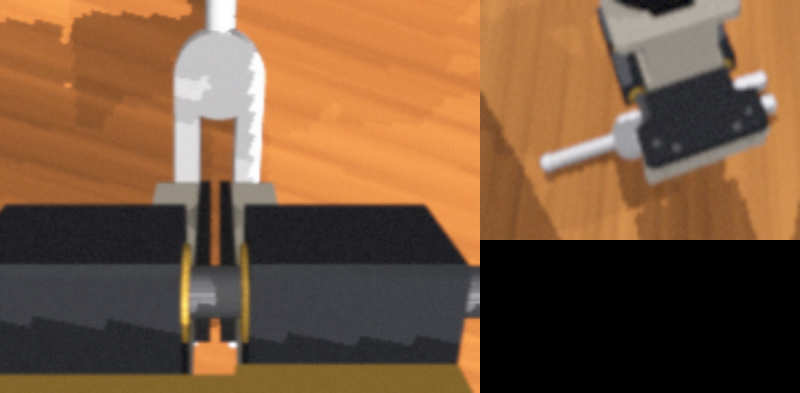

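The fingers closed above the tines without touching the fork. I'll open them and step down, watching the force.

Emit:
{"op": "play_rows", "data": {"plan": [[0,0,0,0,0,0],[0,0,0,0,0,0],[0,0,0,0,0,0],[0,0,0,0,0,0],[0,0,0,0,0,0],[0,0,0,0,0,0],[0,0,0.1,0,0,0],[0,0,0.1,0,0,0],[0,0,0,0,0,0]], "grip": 5.5}}

```text
clock: 5.5
tool_pos: [0.4886, -0.3394, 0.0191]
orientation: [180.0, -0.0, -161.7]
force: [-0.0, 0.2, 0.3]
opening: 0.0527
gripper_force: 0.0
```

Run:
```python
from h import *
st();s=snapshot('wrist');cv2.imwrite('pics/w4.png',cv2.resize(s['frame'][60:384,60:450,::-1],None,fx=1.6,fy=1.6));print(spot_point('wrist','fork_stem'))
```

```text
t 5.5 p [ 0.4886 -0.3394  0.0191] rpy [ 1.7999e+02 -1.0000e-02 -1.6168e+02] F [-0.   0.2  0.3] op 0.0527 gf 0.0
[{'position': [0.3978, -0.3667, 0.0063], 'score': 0.86}]
```

View pics/w4.png

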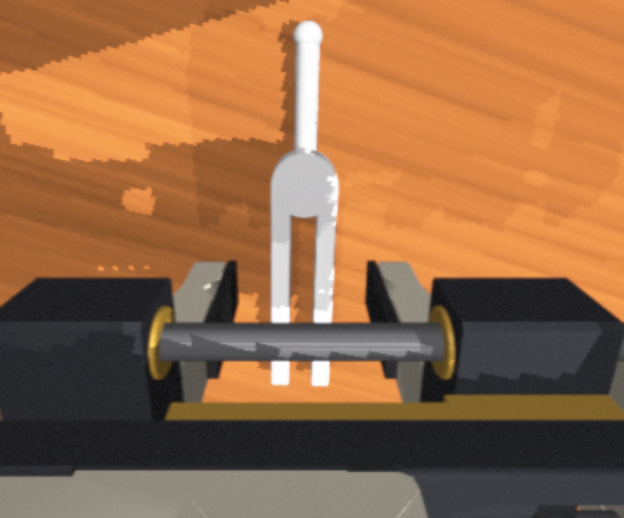

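The fork is undisturbed, centred between the fingers, with no contact even though the tips should be at z≈0. The tips must stand higher than stated. I'll probe down further in small steps.

Emit:
{"op": "play_rows", "data": {"plan": [[0,0,0.1,0,0,0],[0,0,0.1,0,0,0],[0,0,0.1,0,0,0],[0,0,0,0,0,0]]}}

```text
clock: 5.93
tool_pos: [0.4885, -0.3394, 0.0161]
orientation: [180.0, -0.0, -161.7]
force: [0.1, 0.3, 0.2]
opening: 0.055
gripper_force: 0.0
```

Emit:
{"op": "play_rows", "data": {"plan": [[0,0,0.1,0,0,0],[0,0,0.1,0,0,0],[0,0,0,0,0,0]]}}

```text
clock: 6.18
tool_pos: [0.4886, -0.3395, 0.0141]
orientation: [180.0, -0.0, -161.7]
force: [0.5, -0.4, -0.2]
opening: 0.0551
gripper_force: 0.0
```

Emit:
{"op": "play_rows", "data": {"plan": [[0,0,0.1,0,0,0],[0,0,0.1,0,0,0],[0,0,0,0,0,0]]}}

```text
clock: 6.43
tool_pos: [0.4886, -0.3395, 0.0122]
orientation: [180.0, -0.0, -161.7]
force: [-0.5, -0.5, -0.3]
opening: 0.0553
gripper_force: 0.0
```

Emit:
{"op": "play_rows", "data": {"plan": [[0,0,0.1,0,0,0],[0,0,0.1,0,0,0],[0,0,0,0,0,0]]}}

```text
clock: 6.68
tool_pos: [0.4886, -0.3395, 0.0101]
orientation: [180.0, -0.0, -161.7]
force: [-0.4, 0.6, -0.1]
opening: 0.0549
gripper_force: 0.0
```

Emit:
{"op": "play_rows", "data": {"plan": [[0,0,0.1,0,0,0],[0,0,0.1,0,0,0],[0,0,0,0,0,0]]}}

```text
clock: 6.93
tool_pos: [0.4886, -0.3395, 0.0081]
orientation: [180.0, -0.0, -161.7]
force: [0.2, 0.1, -0.4]
opening: 0.0548
gripper_force: 0.0
```

Emit:
{"op": "play_rows", "data": {"plan": [[0,0,0.1,0,0,0],[0,0,0,0,0,0]]}}

```text
clock: 7.1
tool_pos: [0.4887, -0.3395, 0.0072]
orientation: [180.0, -0.0, -161.7]
force: [-0.3, -0.8, 0.0]
opening: 0.0554
gripper_force: 0.0
```

Emit:
{"op": "play_rows", "data": {"plan": [[0,0,0.1,0,0,0],[0,0,0,0,0,0]]}}

```text
clock: 7.27
tool_pos: [0.4887, -0.3395, 0.0062]
orientation: [180.0, -0.0, -161.7]
force: [0.5, 0.8, -1.3]
opening: 0.0551
gripper_force: 0.0
```

Emit:
{"op": "play_rows", "data": {"plan": [[0,0,0.1,0,0,0],[0,0,0,0,0,0]]}}

```text
clock: 7.43
tool_pos: [0.4887, -0.3395, 0.0052]
orientation: [180.0, -0.0, -161.7]
force: [-0.1, 1.2, -0.3]
opening: 0.0548
gripper_force: 0.0
```

Emit:
{"op": "play_rows", "data": {"plan": [[0,0,0.1,0,0,0],[0,0,0,0,0,0]]}}

```text
clock: 7.6
tool_pos: [0.4887, -0.3395, 0.0042]
orientation: [180.0, -0.0, -161.7]
force: [0.4, 0.2, 0.1]
opening: 0.0548
gripper_force: 0.0
```

Emit:
{"op": "play_rows", "data": {"plan": [[0,0,0.1,0,0,0],[0,0,0,0,0,0]]}}

```text
clock: 7.77
tool_pos: [0.4887, -0.3395, 0.0032]
orientation: [180.0, -0.0, -161.7]
force: [0.2, -0.8, -0.5]
opening: 0.0551
gripper_force: 0.0
```

Emit:
{"op": "play_rows", "data": {"plan": [[0,0,0.1,0,0,0],[0,0,0,0,0,0]]}}

```text
clock: 7.93
tool_pos: [0.4886, -0.3395, 0.0022]
orientation: [180.0, -0.0, -161.7]
force: [-0.1, -0.2, -0.4]
opening: 0.0549
gripper_force: 0.0
```

Emit:
{"op": "play_rows", "data": {"plan": [[0,0,0,0,0,0],[0,0,0,0,0,0],[0,0,0,0,0,0],[0,0,0,0,0,0],[0,0,0,0,0,0],[0,0,0,0,0,0],[0,0,0,0,0,0],[0,0,0,0,0,0]], "grip": 0}}

```text
clock: 8.6
tool_pos: [0.4887, -0.3395, 0.0024]
orientation: [-180.0, 0.0, -161.7]
force: [0.8, 0.6, -0.8]
opening: 0.0071
gripper_force: 0.0
```

Run:
```python
from h import *
st();s=snapshot('wrist');print(s['position'],get_obs()['joint_pos']);a=cv2.resize(s['frame'][60:384,60:450,::-1],None,fx=1.1,fy=1.1)
for t in('fork','fork_stem'):print([(np.round(d['position'],4),d['score']) for d in spot_point('wrist',t)])
s=snapshot('side');b=cv2.resize(s['frame'][240:370,140:290,::-1],None,fx=2.4,fy=2.4)
cv2.imwrite('pics/m5.png',np.hstack([a[:312],cv2.resize(b,(360,312))]))
```

```text
t 8.6 p [ 0.4887 -0.3395  0.0024] rpy [-180.      0.   -161.68] F [ 0.8  0.6 -0.8] op 0.0071 gf 0.0
[ 0.40997734 -0.3668107   0.17993308] [-1.59865966e+01  2.48384060e+01 -2.30918179e+01  1.46678093e-03
 -4.20703566e+01 -5.56995303e+01]
[]
[(array([ 0.3945, -0.3635,  0.0063]), 0.7)]
```

View pics/m5.png

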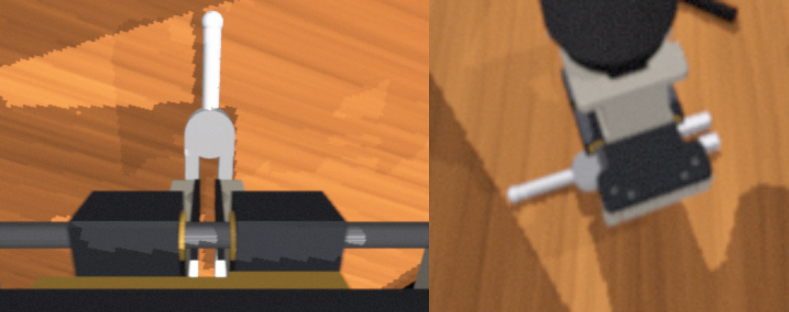

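Run:
```python
from h import *
s=snapshot('wrist');f=s['frame'].astype(int)
m=((f.max(2)-f.min(2))<40)&(f.min(2)>110)
for r in (80,90,120,165,175,185,195,205,215):
    c=np.where(m[r,200:300])[0]+200
    if len(c):
        w=bp(s,(c[0]-.5,r),.012)-bp(s,(c[-1]+.5,r),.012);print(r,c[0],c[-1],len(c),np.linalg.norm(w[:2]).round(4),bp(s,((c[0]+c[-1])/2,r),.012).round(3))
col=np.where(m[:,252])[0];print(col[0],col[-1],s['fx'],s['cx'],s['cy'])
# side view: project tool points
q=snapshot('side')
A=R.from_euler('xyz',q['attitude'],degrees=True).as_matrix()
p,M=st()
def pr(P):
    d=A.T@(np.array(P)-q['position']);return (q['fx']*d[0]/d[2]+q['cx'],q['fy']*d[1]/d[2]+q['cy'])
for n,l in (('tcp',[0,0,0]),('tip',[0,0,.019]),('body',[0,0,-.047]),('b1',[.039,.0965,-.047]),('b2',[-.039,.0965,-.047]),('b3',[.039,-.0965,-.047]),('b4',[-.039,-.0965,-.047])):
    print(n,np.round(pr(p+M.apply(l)),0))
```

```text
80 243 262 20 0.0117 [ 0.397 -0.368  0.012]
90 245 260 16 0.0094 [ 0.403 -0.367  0.012]
120 244 259 16 0.0097 [ 0.419 -0.362  0.012]
165 234 266 33 0.0212 [ 0.446 -0.354  0.012]
175 229 271 43 0.0279 [ 0.452 -0.352  0.012]
185 228 272 45 0.0295 [ 0.459 -0.349  0.012]
195 228 272 45 0.0299 [ 0.465 -0.347  0.012]
205 228 271 26 0.0296 [ 0.472 -0.345  0.012]
215 228 271 27 0.03 [ 0.479 -0.343  0.012]
70 383 267.6138628808752 248.158908951964 188.55427105158898
t 8.9 p [ 0.4887 -0.3395  0.0023] rpy [ 180.     -0.   -161.69] F [ 0.1  0.8 -0.2] op 0.0001 gf 0.0
tcp [223. 307.]
tip [224. 311.]
body [222. 295.]
b1 [190. 262.]
b2 [226. 251.]
b3 [217. 349.]
b4 [259. 333.]
```

Run:
```python
from h import *
q=snapshot('wrist');A=R.from_euler('xyz',q['attitude'],degrees=True).as_matrix();p,M=st()
print('cam in tool',M.inv().apply(np.array(q['position'])-p).round(4))
def pr(l):
    d=A.T@(p+M.apply(l)-q['position']);return np.round((q['fx']*d[0]/d[2]+q['cx'],q['fy']*d[1]/d[2]+q['cy']),0)
for z in (-.047,-.02,0,.01,.019): print(z,'near',pr([.0095,0,z]),'far',pr([-.0095,0,z]),'21mm side',pr([.0095,.021,z]),pr([.0095,-.021,z]))
cv2.imwrite('pics/w6.png',cv2.resize(q['frame'][190:340,150:350,::-1],(800,600),interpolation=cv2.INTER_CUBIC))
```

```text
t 8.95 p [ 0.4888 -0.3395  0.0024] rpy [ 180.      0.   -161.68] F [ 0.9 -1.  -0.3] op 0.0 gf 0.0
cam in tool [ 0.0834 -0.0012 -0.1776]
-0.047 near [250. 244.] far [250. 273.] 21mm side [289. 244.] [212. 244.]
-0.02 near [250. 223.] far [250. 249.] 21mm side [283. 223.] [217. 223.]
0 near [250. 211.] far [250. 235.] 21mm side [279. 211.] [221. 211.]
0.01 near [250. 206.] far [250. 228.] 21mm side [278. 206.] [222. 206.]
0.019 near [250. 201.] far [250. 223.] 21mm side [277. 201.] [223. 201.]
```

View pics/w6.png

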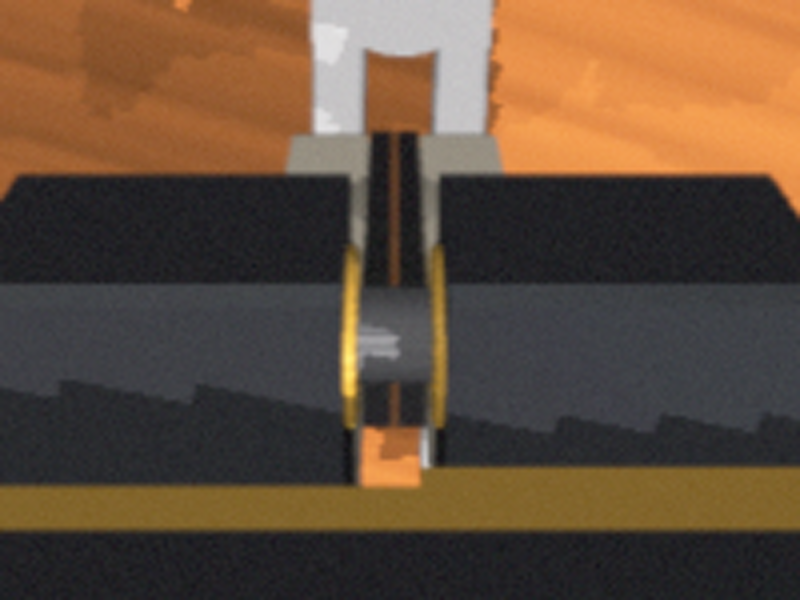

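The finger's near edge shows at row 223, where the stated geometry would put the tip at row 201. That puts the real tips roughly 40 mm higher than reported, about 20 mm above the bench now. I'll open and keep probing down.

Emit:
{"op": "play_rows", "data": {"plan": [[0,0,0,0,0,0],[0,0,0,0,0,0],[0,0,0,0,0,0],[0,0,0,0,0,0],[0,0,0,0,0,0],[0,0,0,0,0,0],[0,0,0,0,0,0],[0,0,0.2,0,0,0],[0,0,0.2,0,0,0],[0,0,0.2,0,0,0],[0,0,0,0,0,0]], "grip": 5.5}}

```text
clock: 9.87
tool_pos: [0.4884, -0.3394, -0.0042]
orientation: [180.0, -0.0, -161.7]
force: [0.1, 0.5, 0.0]
opening: 0.0552
gripper_force: 0.0
```

Emit:
{"op": "play_rows", "data": {"plan": [[0,0,0.1,0,0,0],[0,0,0.1,0,0,0],[0,0,0,0,0,0]]}}

```text
clock: 10.12
tool_pos: [0.4886, -0.3395, -0.0059]
orientation: [180.0, -0.0, -161.7]
force: [-0.2, -0.3, -0.9]
opening: 0.0548
gripper_force: 0.0
```

Emit:
{"op": "play_rows", "data": {"plan": [[0,0,0.1,0,0,0],[0,0,0.1,0,0,0],[0,0,0,0,0,0]]}}

```text
clock: 10.37
tool_pos: [0.4886, -0.3395, -0.0078]
orientation: [180.0, -0.0, -161.7]
force: [0.4, -0.2, -0.1]
opening: 0.0549
gripper_force: 0.0
```

Emit:
{"op": "play_rows", "data": {"plan": [[0,0,0.1,0,0,0],[0,0,0.1,0,0,0],[0,0,0,0,0,0]]}}

```text
clock: 10.62
tool_pos: [0.4886, -0.3395, -0.0098]
orientation: [180.0, -0.0, -161.7]
force: [0.6, -0.2, 0.9]
opening: 0.055
gripper_force: 0.0
```

Emit:
{"op": "play_rows", "data": {"plan": [[0,0,0.1,0,0,0],[0,0,0.1,0,0,0],[0,0,0,0,0,0]]}}

```text
clock: 10.87
tool_pos: [0.4886, -0.3395, -0.0119]
orientation: [180.0, -0.0, -161.7]
force: [0.4, -0.9, -0.3]
opening: 0.0551
gripper_force: 0.0
```

Emit:
{"op": "play_rows", "data": {"plan": [[0,0,0.1,0,0,0],[0,0,0.1,0,0,0],[0,0,0,0,0,0]]}}

```text
clock: 11.12
tool_pos: [0.4886, -0.3395, -0.0139]
orientation: [180.0, -0.0, -161.7]
force: [-0.3, 0.0, 0.3]
opening: 0.055
gripper_force: 0.0
```

Emit:
{"op": "play_rows", "data": {"plan": [[0,0,0.1,0,0,0],[0,0,0,0,0,0]]}}

```text
clock: 11.28
tool_pos: [0.4887, -0.3395, -0.0148]
orientation: [180.0, -0.0, -161.7]
force: [0.2, 0.7, 0.3]
opening: 0.055
gripper_force: 0.0
```

Emit:
{"op": "play_rows", "data": {"plan": [[0,0,0.1,0,0,0],[0,0,0,0,0,0]]}}

```text
clock: 11.45
tool_pos: [0.4887, -0.3395, -0.0158]
orientation: [180.0, -0.0, -161.7]
force: [-0.1, -0.6, 0.2]
opening: 0.0552
gripper_force: 0.0
```

Emit:
{"op": "play_rows", "data": {"plan": [[0,0,0.1,0,0,0],[0,0,0,0,0,0]]}}

```text
clock: 11.62
tool_pos: [0.4886, -0.3395, -0.0168]
orientation: [180.0, -0.0, -161.7]
force: [-0.5, -1.2, 0.0]
opening: 0.055
gripper_force: 0.0
```

Emit:
{"op": "play_rows", "data": {"plan": [[0,0,0,0,0,0],[0,0,0,0,0,0],[0,0,0,0,0,0],[0,0,0,0,0,0],[0,0,0,0,0,0],[0,0,0,0,0,0],[0,0,0,0,0,0],[0,0,0,0,0,0]], "grip": 0}}

```text
clock: 12.28
tool_pos: [0.4887, -0.3395, -0.0166]
orientation: [180.0, -0.0, -161.7]
force: [-1.0, 0.2, -0.1]
opening: 0.0296
gripper_force: 29.9
```

The grip is secure at 29.6 mm and 30 N. The fork's underside on the bench corresponds to a reported z of -0.0167. That is a constant tool-length offset of about 39 mm. Lift and carry.

Emit:
{"op": "play_rows", "data": {"plan": [[0,0,-0.3,0,0,0],[0,0,-1,0,0,0],[0,0,-2,0,0,0],[0,0,-2.5,0,0,0],[0,0,-2.5,0,0,0],[0,0,-2.5,0,0,0],[0,0,-1.5,0,0,0],[0,0,-0.4,0,0,0],[0,0,0,0,0,0]]}}

```text
clock: 13.03
tool_pos: [0.4894, -0.3397, 0.1121]
orientation: [-179.9, 0.1, -161.7]
force: [0.1, 0.5, -3.4]
opening: 0.0295
gripper_force: 29.9
```

Emit:
{"op": "play_rows", "data": {"plan": [[-0.51,0.98,0,0,0,0],[-1.02,1.95,0,0,0,0],[-1.46,2.79,0,0,0,0],[-1.46,2.79,0,0,0,0],[-1.46,2.79,0,0,0,0],[-1.46,2.79,0,0,0,0],[-1.46,2.79,0,0,0,0],[-1.46,2.79,0,0,0,0],[-1.46,2.79,0,0,0,0],[-1.46,2.79,0,0,0,0],[-1.46,2.79,0,0,0,0],[-1.46,2.79,0,0,0,0],[-1.46,2.79,0,0,0,0],[-1.46,2.79,0,0,0,0],[-1.46,2.79,0,0,0,0],[-1.46,2.79,0,0,0,0],[-1.46,2.79,0,0,0,0],[-1.46,2.79,0,0,0,0],[-1.02,1.95,0,0,0,0],[-0.51,0.98,0,0,0,0]]}}

```text
clock: 14.7
tool_pos: [0.58, 0.2255, 0.1083]
orientation: [-180.0, -0.1, -161.6]
force: [0.6, 0.1, -2.0]
opening: 0.0292
gripper_force: 29.9
```

Emit:
{"op": "play_rows", "data": {"plan": [[0,0,0,0,0,-2],[0,0,0,0,0,-5],[0,0,0,0,0,-6],[0,0,0,0,0,-6],[0,0,0,0,0,-6],[0,0,0,0,0,-6],[0,0,0,0,0,-6],[0,0,0,0,0,-6],[0,0,0,0,0,-6],[0,0,0,0,0,-6],[0,0,0,0,0,-5],[0,0,0,0,0,-2],[0,0,0,0,0,0],[0,0,0,0,0,0]]}}

```text
clock: 15.87
tool_pos: [0.58, 0.2224, 0.1092]
orientation: [179.9, -0.1, -99.8]
force: [-0.0, 0.7, -2.3]
opening: 0.0294
gripper_force: 29.9
```

Run:
```python
from h import *
T=['chest','drawer_floor','chest_drawer0_handle','fork_tines','fork_stem']
acc={t:[] for t in T}
for c in('top','side','wrist'):
    for t,v in spots(c,T,c+'7').items(): acc[t].append(v)
st()
```

```text
top chest [([0.7478, 0.177, 0.0013], 0.84)]
top drawer_floor [([0.6237, 0.2003, 0.0248], 0.91)]
top chest_drawer0_handle [([0.4611, 0.227, 0.0423], 0.78)]
top fork_tines []
top fork_stem [([0.5645, 0.1261, 0.1341], 0.57)]
side chest [([0.7523, 0.1747, 0.0021], 0.88)]
side drawer_floor []
side chest_drawer0_handle [([0.4607, 0.2307, 0.0438], 0.73)]
side fork_tines [([0.5911, 0.2952, 0.1361], 0.58)]
side fork_stem [([0.5665, 0.1289, 0.133], 0.67)]
wrist chest [([0.754, 0.1802, -0.0037], 0.63)]
wrist drawer_floor [([0.6243, 0.201, 0.0202], 0.58)]
wrist chest_drawer0_handle [([0.4602, 0.2348, 0.0449], 0.91)]
wrist fork_tines []
wrist fork_stem [([0.5639, 0.1308, 0.1344], 0.95)]
t 16.77 p [0.5808 0.2229 0.1104] rpy [180.     0.   -99.68] F [ 0.1 -0.2 -2.4] op 0.0291 gf 29.9
```

View pics/wrist7.png

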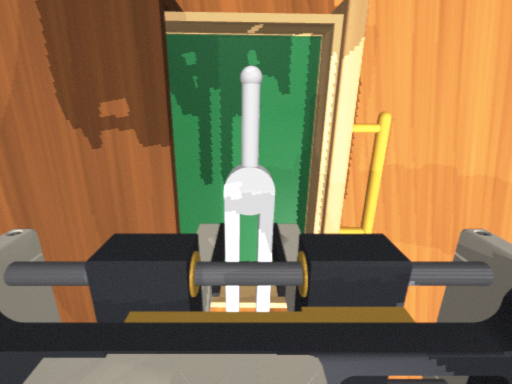

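The wrist view shows the fork level at column 250, between the chest edge (column 170) and the drawer's front wall (column 315), aligned with the drawer. The ball height of 0.134 confirms the z offset. Lowering now.

Emit:
{"op": "play_rows", "data": {"plan": [[0,0,0.5,0,0,0.6],[0,0,1.5,0,0,0],[0,0,2,0,0,0],[0,0,2,0,0,0],[0,0,1.5,0,0,0],[0,0,1,0,0,0],[0,0,0.6,0,0,0],[0,0,0.4,0,0,0],[0,0,0.2,0,0,0],[0,0,0,0,0,0],[0,0,0,0,0,0]]}}

```text
clock: 17.68
tool_pos: [0.5813, 0.2232, 0.0141]
orientation: [-180.0, 0.0, -100.3]
force: [-0.4, -0.8, -1.6]
opening: 0.0299
gripper_force: 29.9
```

Emit:
{"op": "play_rows", "data": {"plan": [[0,0,0.2,0,0,0],[0,0,0.1,0,0,0],[0,0,0.1,0,0,0],[0,0,0,0,0,0]]}}

```text
clock: 18.02
tool_pos: [0.5808, 0.2229, 0.0094]
orientation: [-180.0, 0.0, -100.3]
force: [-0.3, 0.9, -2.0]
opening: 0.0294
gripper_force: 29.9
```

Emit:
{"op": "play_rows", "data": {"plan": [[0,0,0.1,0,0,0],[0,0,0.1,0,0,0],[0,0,0,0,0,0],[0,0,0,0,0,0]]}}

```text
clock: 18.35
tool_pos: [0.5808, 0.2229, 0.0073]
orientation: [180.0, -0.0, -100.3]
force: [0.2, -0.1, -1.3]
opening: 0.0297
gripper_force: 29.9
```

Emit:
{"op": "play_rows", "data": {"plan": [[0,0,0.1,0,0,0],[0,0,0.05,0,0,0],[0,0,0,0,0,0],[0,0,0,0,0,0]]}}

```text
clock: 18.68
tool_pos: [0.5808, 0.2229, 0.0058]
orientation: [180.0, -0.0, -100.3]
force: [0.7, -0.3, -2.0]
opening: 0.0296
gripper_force: 29.9
```

Emit:
{"op": "play_rows", "data": {"plan": [[0,0,0.05,0,0,0],[0,0,0.05,0,0,0],[0,0,0,0,0,0],[0,0,0,0,0,0]]}}

```text
clock: 19.02
tool_pos: [0.5812, 0.223, 0.0054]
orientation: [-180.0, 0.0, -100.3]
force: [-0.4, -1.9, 3.7]
opening: 0.0297
gripper_force: 29.9
```

The fork is touching the floor (+3.7 N). Release it with a small opening, then rise.

Emit:
{"op": "play_rows", "data": {"plan": [[0,0,0,0,0,0],[0,0,0,0,0,0],[0,0,0,0,0,0],[0,0,0,0,0,0],[0,0,0,0,0,0]], "grip": 4.4}}

```text
clock: 19.43
tool_pos: [0.5807, 0.2229, 0.0047]
orientation: [180.0, -0.0, -100.3]
force: [0.1, 0.6, -0.1]
opening: 0.0441
gripper_force: 0.0
```

Emit:
{"op": "play_rows", "data": {"plan": [[0,0,-0.2,0,0,0],[0,0,-0.5,0,0,0],[0,0,-1,0,0,0],[0,0,-2,0,0,0],[0,0,-3,0,0,0],[0,0,-3,0,0,0],[0,0,-1,0,0,0],[0,0,-0.3,0,0,0],[0,0,0,0,0,0]]}}

```text
clock: 20.18
tool_pos: [0.5813, 0.2233, 0.1166]
orientation: [-179.9, 0.1, -100.3]
force: [-0.6, 0.0, -0.3]
opening: 0.0437
gripper_force: 0.0
```

Run:
```python
from h import *
spots('wrist',['fork','fork_tines','fork_stem','chest_drawer0_handle','drawer_floor'],'w8')
spots('top',['fork_stem','fork_tines','chest_drawer0_handle','drawer_floor'])
# pre-push point: 50 mm in front of handle centre, TCP real z .052 -> reported .013
h=np.array([.4602,.2299]);u=np.array([np.cos(np.radians(-10.3)),np.sin(np.radians(-10.3))])
to([*(h-.055*u),.1]);to([*(h-.055*u),.013]);to([*(h+.13*u-.0265*u),.013])
```

```text
wrist fork [([0.5837, 0.2228, 0.0205], 0.69)]
wrist fork_tines [([0.5915, 0.2991, 0.0261], 0.89)]
wrist fork_stem [([0.562, 0.1309, 0.0305], 0.62)]
wrist chest_drawer0_handle [([0.4628, 0.2324, 0.0433], 0.81)]
wrist drawer_floor [([0.6205, 0.2044, 0.0241], 0.56)]
top fork_stem [([0.5639, 0.1251, 0.0269], 0.67)]
top fork_tines []
top chest_drawer0_handle [([0.4586, 0.2256, 0.0391], 0.86)]
top drawer_floor [([0.6232, 0.2053, 0.0227], 0.71)]
t 20.73 p [0.5807 0.2229 0.1145] rpy [ 1.7998e+02 -3.0000e-02 -1.0028e+02] F [ 0.3 -0.3 -0.4] op 0.0442 gf 0.0
tool shift cm [ 1.46 17.49  1.46]
t 20.73 p [0.5807 0.2229 0.1145] rpy [ 1.7998e+02 -3.0000e-02 -1.0028e+02] F [ 0.3 -0.3 -0.4] op 0.0442 gf 0.0
tool shift cm [ 1.45 17.48 10.16]
t 20.73 p [0.5807 0.2229 0.1145] rpy [ 1.7998e+02 -3.0000e-02 -1.0028e+02] F [ 0.3 -0.3 -0.4] op 0.0442 gf 0.0
tool shift cm [ 1.46  1.63 10.15]
```

View pics/w8.png

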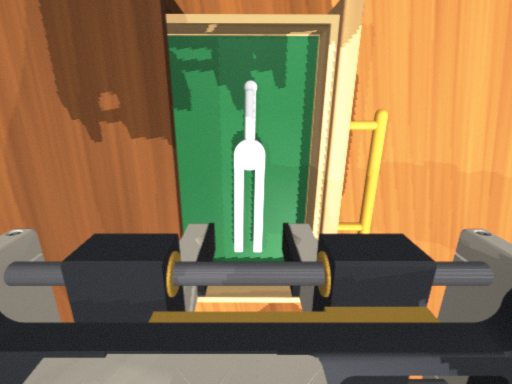

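The fork lies flat inside the drawer, with its ball at (250,88) and tine ends at row 250. Next I'll close the fingers, move in front of the handle and push.

Emit:
{"op": "play_rows", "data": {"plan": [[0.1,0.8,0,0,0,0],[0.2,1.6,0,0,0,0],[0.2,2.5,0,0,0,0],[0.2,2.5,0,0,0,0],[0.2,2.5,0,0,0,0],[0.2,2.5,0,0,0,0],[0.2,2.5,0,0,0,0],[0.15,1.6,0,0,0,0],[0,1,0,0,0,0],[0,0,0,0,0,0],[0,0,0.8,0,0,0],[0,0,2,0,0,0],[0,0,2.5,0,0,0],[0,0,2.5,0,0,0],[0,0,1.6,0,0,0],[0,0,0.8,0,0,0],[0,0,0.3,0,0,0],[0,0,0,0,0,0]], "grip": 0}}

```text
clock: 22.23
tool_pos: [0.4063, 0.2396, 0.0092]
orientation: [180.0, -0.1, -100.3]
force: [-0.3, 0.1, 0.6]
opening: 0.0002
gripper_force: 0.0
```

Emit:
{"op": "play_rows", "data": {"plan": [[0,-0.5,0,0,0,0],[0,-0.6,0,0,0,0],[0,-0.5,0,0,0,0],[0,-0.4,0,0,0,0],[0,-0.3,0,0,0,0],[0,-0.3,0,0,0,0],[0,-0.3,0,0,0,0],[0,-0.3,0,0,0,0],[0,-0.3,0,0,0,0]]}}

```text
clock: 22.98
tool_pos: [0.4407, 0.2336, 0.0099]
orientation: [180.0, -0.0, -100.3]
force: [-1.8, 1.4, -0.9]
opening: 0.0008
gripper_force: 0.7
```

Emit:
{"op": "play_rows", "data": {"plan": [[0,-0.4,0,0,0,0],[0,-0.5,0,0,0,0],[0,-0.6,0,0,0,0],[0,-0.6,0,0,0,0],[0,-0.6,0,0,0,0],[0,-0.6,0,0,0,0],[0,-0.6,0,0,0,0],[0,-0.6,0,0,0,0],[0,-0.6,0,0,0,0],[0,-0.6,0,0,0,0],[0,-0.6,0,0,0,0],[0,-0.6,0,0,0,0],[0,-0.6,0,0,0,0],[0,-0.6,0,0,0,0],[0,-0.5,0,0,0,0],[0,-0.5,0,0,0,0],[0,-0.4,0,0,0,0],[0,-0.3,0,0,0,0],[0,-0.3,0,0,0,0],[0,-0.2,0,0,0,0]]}}

```text
clock: 24.65
tool_pos: [0.5422, 0.2153, 0.0099]
orientation: [-180.0, 0.0, -100.3]
force: [-1.1, -0.4, -0.5]
opening: 0.0006
gripper_force: 0.5
```

Emit:
{"op": "play_rows", "data": {"plan": [[0,-0.2,0,0,0,0],[0,-0.2,0,0,0,0],[0,-0.2,0,0,0,0],[0,-0.2,0,0,0,0]]}}

```text
clock: 24.98
tool_pos: [0.5498, 0.2139, 0.0099]
orientation: [180.0, 0.0, -100.3]
force: [-0.8, 0.3, -1.2]
opening: 0.0001
gripper_force: 0.5
```

Run:
```python
from h import *
p,_=st()
for c in('top','side','wrist'): spots(c,['chest','chest_drawer0_handle'])
```

```text
t 24.98 p [0.5498 0.2139 0.0099] rpy [ 180.      0.   -100.27] F [-0.8  0.3 -1.2] op 0.0001 gf 0.5
top chest [([0.7489, 0.1754, -0.0007], 0.59)]
top chest_drawer0_handle [([0.5736, 0.207, 0.0411], 0.73)]
side chest [([0.7508, 0.1783, -0.0034], 0.85)]
side chest_drawer0_handle [([0.5693, 0.2098, 0.0464], 0.72)]
wrist chest []
wrist chest_drawer0_handle []
```

Emit:
{"op": "play_rows", "data": {"plan": [[0,-0.2,0,0,0,0],[0,-0.2,0,0,0,0],[0,-0.2,0,0,0,0],[0,-0.15,0,0,0,0],[0,-0.1,0,0,0,0],[0,-0.1,0,0,0,0]]}}

```text
clock: 25.93
tool_pos: [0.5592, 0.2121, 0.0098]
orientation: [180.0, 0.0, -100.3]
force: [-1.0, -0.2, 0.6]
opening: 0.0006
gripper_force: 0.5
```

Emit:
{"op": "play_rows", "data": {"plan": [[0,-0.1,0,0,0,0],[0,-0.1,0,0,0,0],[0,-0.1,0,0,0,0]]}}

```text
clock: 26.18
tool_pos: [0.5621, 0.2116, 0.0099]
orientation: [180.0, -0.0, -100.3]
force: [-0.8, -0.8, 0.5]
opening: 0.0003
gripper_force: 0.5
```

Emit:
{"op": "play_rows", "data": {"plan": [[0,-0.1,0,0,0,0],[0,-0.1,0,0,0,0],[0,0,0,0,0,0]]}}

```text
clock: 26.43
tool_pos: [0.5642, 0.2112, 0.0098]
orientation: [-180.0, 0.0, -100.3]
force: [-0.1, 0.3, 0.3]
opening: 0.0002
gripper_force: 0.0
```

Emit:
{"op": "play_rows", "data": {"plan": [[0,-0.1,0,0,0,0],[0,-0.1,0,0,0,0]]}}

```text
clock: 26.6
tool_pos: [0.5659, 0.2109, 0.0098]
orientation: [180.0, -0.0, -100.3]
force: [-1.2, 1.1, 0.2]
opening: 0.0001
gripper_force: 0.5
```

Emit:
{"op": "play_rows", "data": {"plan": [[0,-0.1,0,0,0,0],[0,-0.1,0,0,0,0]]}}

```text
clock: 26.77
tool_pos: [0.568, 0.2105, 0.0098]
orientation: [180.0, -0.0, -100.3]
force: [-1.4, -0.1, -0.8]
opening: 0.0002
gripper_force: 0.5
```

Emit:
{"op": "play_rows", "data": {"plan": [[0,-0.1,0,0,0,0],[0,0,0,0,0,0]]}}

```text
clock: 26.93
tool_pos: [0.5691, 0.2103, 0.0098]
orientation: [-180.0, -0.0, -100.3]
force: [-0.4, 1.3, -0.4]
opening: 0.0006
gripper_force: 0.3
```

Emit:
{"op": "play_rows", "data": {"plan": [[0,-0.1,0,0,0,0],[0,0,0,0,0,0]]}}

```text
clock: 27.1
tool_pos: [0.5692, 0.2102, 0.0098]
orientation: [179.9, -0.0, -100.3]
force: [-4.4, 1.8, 3.0]
opening: 0.0007
gripper_force: 2.5
```

Emit:
{"op": "play_rows", "data": {"plan": [[0,-0.1,0,0,0,0],[0,0,0,0,0,0]]}}

```text
clock: 27.27
tool_pos: [0.5692, 0.2102, 0.0098]
orientation: [179.9, -0.0, -100.3]
force: [-9.4, 4.2, 4.4]
opening: 0.0004
gripper_force: 4.9
```

Emit:
{"op": "play_rows", "data": {"plan": [[0,0.2,0,0,0,0],[0,0.5,0,0,0,0],[0,1,0,0,0,0],[0,1.5,0,0,0,0],[0,2,0,0,0,0],[0,1,0,0,0,0],[0,0,-1,0,0,0],[0,0,-3,0,0,0],[0,0,-3,0,0,0],[0,0,-3,0,0,0],[0,0,-1,0,0,0],[0,0,0,0,0,0]]}}

```text
clock: 28.27
tool_pos: [0.5121, 0.2225, 0.1241]
orientation: [-179.7, 0.3, -100.2]
force: [0.4, 0.4, -0.2]
opening: 0.0003
gripper_force: 0.0
```

Run:
```python
from h import *
st()
for c in('top','side'): spots(c,['chest','chest_drawer0_handle','insulator','fork'],c+'9')
a=cv2.imread('pics/top9.png')[60:260,80:400];b=cv2.imread('pics/side9.png')[60:260,180:400]
cv2.imwrite('pics/m9.png',cv2.resize(np.hstack([a,b]),None,fx=1.45,fy=1.45))
```

```text
t 28.27 p [0.5121 0.2225 0.1241] rpy [-179.71    0.3  -100.24] F [ 0.4  0.4 -0.2] op 0.0003 gf 0.0
top chest [([0.7476, 0.1774, -0.0006], 0.67)]
top chest_drawer0_handle [([0.5913, 0.2049, 0.0394], 0.98)]
top insulator [([0.6915, -0.2511, -0.0055], 0.98)]
top fork []
side chest [([0.7548, 0.1789, -0.0019], 0.71)]
side chest_drawer0_handle [([0.5912, 0.2051, 0.0444], 0.63)]
side insulator [([0.6877, -0.2576, -0.0002], 0.56)]
side fork []
```

View pics/m9.png

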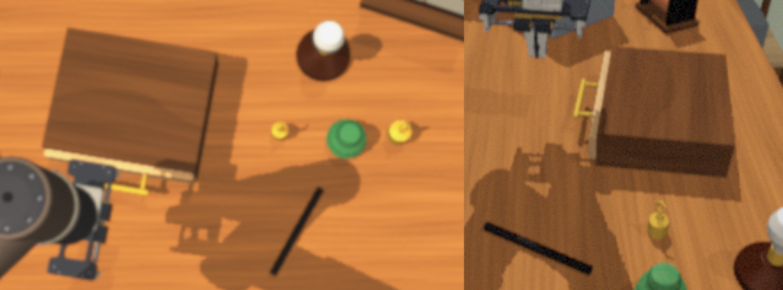

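The drawer front is flush with the chest, the stop was felt at about 10 N, and the other apparatus hasn't moved. Handing in.

```bash
python3 -c "from plant import *;print(close_job())"
```

```text
the job is handed in; nothing more can be done
None
```

The tuning fork is lying flat in the drawer, the drawer is pushed fully shut against its stop, and the other apparatus was left alone; the job is handed in at about 28 s, and no verdict was returned.

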